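# Turn up the guarded safety dial of a board preheater

## Robot

A 6-joint arm with a two-finger parallel gripper is mounted at the origin on the work surface. World frame = base frame: x ahead of the robot, y to its left, z up, the work surface at z = 0. Lengths are in m, angles in rad, forces in N, time in s.
With the tool pointing down it reaches from about 0.25 to 0.775 m from the base axis. Payload 4 kg.
Tool frame: the origin (TCP) lies midway between the tips of the shut fingers; the grasp point (between the pads) lies 19 mm behind it; z points along the fingers, y is the line along which they close (so a half turn about z gives the same grasp; the last joint's range is limited). The gripper opens to 94 mm and grips with 3 to 60 N. Pads are 16 mm wide; open, the fingers measure 119 mm over their backs; the gripper's body (75 mm by 177 mm) begins 78 mm behind the grasp point.
Start: joints at [1.198, 0.087, 1.371, -0, 1.684, -0.103], TCP at [0.147, 0.53, 0.206] pointing down, gripper open.
Joint ranges: [-3.1, 3.1], [-0.76, 2.03], [0.27, 2.55], [-1.08, 4.22], [0.17, 2.65], [-2.57, 2.57]. Speed limits (rad/s): [2.79, 2.79, 3.14, 3.14, 3.14, 3.14].

## Interface

Orientations are given as [roll, pitch, yaw] about the fixed x, y, z axes, in that order (R = Rz(yaw) Ry(pitch) Rx(roll)).
In Python, from station import robot gives the robot as it stands.
- The arm moves only by the tool play_rows, never from a script. Its argument "targets" is one flat list of numbers, 5 for each row, row after row: the closure in counts, from 0 (fully open) to 255 (shut), then the shift along the tool's x, y, z in mm, then the turn about the tool's z in rad. A call has 1 to 12 rows; each row is the pose to reach, as a shift and turn from the pose commanded when the call began, along the tool's axes at that moment; what a row does not reach only later rows make up. A row lasts 1/10 s, in which the tool goes at most 50 mm and 8.59 degrees, less where a joint would pass 70% of its speed; a pose out of reach is approached as far as the arm can. A call with a gripper value outside its range is refused whole. The fingers move at their own pace and stop on an object; "grip_force" is the grip in N (left out, the last holds). Time passes only in rows, so rows that repeat a pose let the fingers close. It gives the time, the measured TCP pose, the force, the opening and the grip force at its end, in the units of the state.
- robot.read_state(): the state, without advancing time (a new reading comes with each control period).
- robot.capture(name): name is "side" or "top" or "wrist"; returns a dict with "frame" (384x512x3 uint8, red, green, blue), "depth" (384x512 float32, m along the optical axis (not along the pixel's ray), 0 where there is no reading), "fx", "fy", "cx", "cy" (pixels), "R" (3x3) and "t" (3): a world point X has camera coordinates R X + t. Camera axes: x right, y down, z forward; pixel columns grow to the right and rows downward; lengths in m; the calibration is good to about 2 mm. A picture is of the moment at which its call begins.
- robot.finish_job(): hands the job in; it is judged then, once.
Trained networks look in a picture, given as the dict that the camera call returned (one of the last four; its "shot" number tells which), for a name from the list of things; names that differ only in an ending like _2 or _b are one class to them, and where a whole thing is asked for, a point or a joint stands for the part that bears it (a point fixed in the world has none). Each returns a list of dicts, best first, with "score" (0 to 1); they miss things now and then, are a little off and sometimes report something else, mostly with a low value. They report only what shows in the picture. A call takes as long as a camera call.
- robot.recognise(picture, thing): "rect" ([left, top, width, height] in pixels, round what is visible of it).
- robot.regions_of(picture, thing): "mask" (384x512 bool, what is visible of it) and "rect" ([left, top, width, height] in pixels, round what is visible of it).
The state is a dict: "t": time; "q": joint angles; "qvel": joint speeds; "effort": joint torques, N m; "tool_pos": TCP position; "tcp_rot": TCP orientation; "wrist_force": force on the tool from outside, world axes, zero at the start; "ft_torque": the same for the moment, N m; "opening": opening from 0.0 (shut) to 1.0 (fully open); "grasp_force": force on a finger pad.
Only numpy, scipy, OpenCV 4.12 (cv2) and the standard library are available. Lean on these libraries where they do the work, as an engineer would, in place of code of your own. Each camera call takes 0.05 s, during which the arm holds its last target. There are 200 camera calls.

## Task

The circuit board is on the preheater: turn the preheater's heat dial up from OFF to the steel set-point tab. The dial sits down in a guarded well on the sloping panel and a safety catch holds it at OFF, so take its grip bar, press it in, turn it clockwise out of OFF and on until its pointer line points at the tab on the rim, and leave it sprung back out. Leave the tab where it is, and do not disturb the board or the flux pot, tweezers and screwdriver lying round the preheater.

Things in the scene. Friction and masses are not known exactly. Their poses are not given: they have to be found in the camera images.
- preheater: Board preheater, fixed on the bench: dark grey case 310 mm deep (x), 260 wide (y), 97 high; its front 107 mm is a mid-grey panel sloping 35 deg from level, lower edge 22 mm high. Origin: centre of its underside; z up; -x side: the front, roughly to the robot. Panel normal in this frame (-0.574, 0, 0.819). Rails behind the panel carry the board 115 mm high, 127 mm or more behind the front edge.
- panel: The sloping panel, fixed to the preheater. Origin: where the dial's axis meets the panel surface, at (-102, 40, 59) mm in the preheater's frame. x: up the slope; z: out of the panel, along the dial's axis. Round the dial is a well, 88 mm inside diameter, floor 28 mm below the surface, black guard rim 5 mm thick standing 8 mm proud. A wide-open gripper does not fit: open about 40 mm.
- dial_grip (a point): On the dial's axis, 3 mm below the panel surface, at half height of the grip bar; turns with the dial: x along the bar to its pointer end, z out of the panel. Dial: bare aluminium skirt disc, 72 mm diameter, top 15 mm below the panel surface, with a straight black bar across it 14 mm thick, 44 long, 24 high, its top 1 mm above the rim. Pinch the bar across its thickness, tool along the axis.
- pointer (a point): Outer end of the black pointer line on top of the dial's skirt, 35 mm from the dial's axis, 15 mm below the panel surface while the dial is out. The line runs outwards from one end of the bar; that half of the bar has a white line along its top.
- index_mark (a point): Tip of the set-point tab, a small steel clip 12 mm wide on the guard rim, standing 5 mm above the rim; this point lies 42 mm from the dial's axis, 10 mm above the panel surface. x: from the dial's axis outwards to the tab; y: along the rim; z: out of the panel.
- dial (a joint): Dial angle, rad, 0 to 4.71, growing clockwise (facing the panel). Starts at OFF (0 to 0.03): pointer down the slope to the left, at a white dot, 135 deg anticlockwise from straight up the slope; at 2.356 it points straight up. At OFF a catch stops it at 0.04 unless pressed in over 4 mm; keep it pressed to 0.45 rad, then it turns freely pressed or not. It takes about 0.06 N m and stays where left.
- index (a joint): Angle of the set-point tab round the rim, rad, on the scale of dial: the pointer points at the tab when the two are equal. It lies anywhere from 2.0 to 4.4, so the bar has to be let go and taken again on the way. The tab is stiff and is not to be moved.
- dial_push (a joint): How far the dial is pressed in, m: 0 out, 0.006 at its stop. A spring holds it out: it starts to move at about 8 N and takes about 10 N just before the stop. At OFF it must be pressed in over 4 mm (best to the stop) while it is turned past the catch. Let go, it springs back to 0.
- board: Green circuit board 160 x 150 x 3 mm with parts up to 15 mm high, lying loose on the preheater's rails. Origin: centre of its underside.
- flux_pot: Green flux pot, 48 mm diameter, 42 mm high, standing on the bench left of the preheater's panel. Origin: centre of its underside.
- tweezers: Steel tweezers 130 mm long, 10 mm high, lying on the bench in front of the panel. Origin: at bench level near the middle.
- screwdriver: Orange-handled screwdriver 180 mm long, lying on the bench right of the preheater. Origin: at bench level.

How it is judged:
On the way:
1. the dial is pressed in (by more than 3 mm) (value of joint dial_push above 0.003 m), for 0.1 s.
At the end, for the whole second after the job is handed in: The dial's pointer points at the set-point tab (the pointer's end within 5 mm to either side of the tab's centre line, about 8 degrees), the dial is released, sprung back out to within 1.5 mm, and at rest (y of pointer in the frame of index_mark between -0.005 and 0.005 m and x of pointer in the frame of index_mark above -0.03 m and value of joint dial_push below 0.0015 m and velocity of joint dial between -0.05 and 0.05 rad/s); the robot touches nothing.
It fails at once if the set-point tab is moved along the rim by more than 4 mm (distance of index_mark from where it was at the start of the episode above 0.004 m).
It fails at once if the circuit board on the preheater shifted by more than 20 mm (distance of board from where it was at the start of the episode above 0.02 m).
It fails at once if the flux pot shifted by more than 20 mm (distance of flux_pot from where it was at the start of the episode above 0.02 m).
It fails at once if the tweezers shifted by more than 20 mm (distance of tweezers from where it was at the start of the episode above 0.02 m).
It fails at once if the screwdriver shifted by more than 20 mm (distance of screwdriver from where it was at the start of the episode above 0.02 m).
It also fails if it takes over 64 s, if anything falls off the work surface, if the arm or the gripper's body presses on something with over 40 N, if the wrist force passes 120 N, or if a joint passes its speed limit or range.

## Working session

There is one attempt and no reset: what is moved stays moved. The work goes in short steps, Python scripts to look and compute and a tool call to move; the robot and the scene stay as the last step left them, time stands still between calls to the robot, and variables do not carry over. Pictures are saved under pics/ and viewed, at most 10 in all, crops included, and the job is handed in when it is done.

Besides the shell and the picture viewer there is one more tool, called after "Call:" by a JSON object that holds its "api" and its "payload", one argument or row to a line. play_rows: Moves the arm, as the interface text tells. Its arguments: {"type":"object","properties":{"targets":{"type":"array","items":{"type":"number"}},"grip_force":{"type":"number"}},"required":["targets"]}

```bash
ls; mkdir -p pics; cat > h.py <<'E'
import numpy as np, cv2
from station import robot
from scipy.spatial.transform import Rotation as Ro
def world(p,u,v,z=None):
    u=np.atleast_1d(u);v=np.atleast_1d(v)
    d=p["depth"][v.astype(int),u.astype(int)] if z is None else z
    c=np.stack([(u-p["cx"])/p["fx"]*d,(v-p["cy"])/p["fy"]*d,d+0*u],-1)
    return (c-p["t"])@p["R"]
def proj(p,X):
    c=np.atleast_2d(X)@p["R"].T+p["t"]
    return np.stack([c[:,0]/c[:,2]*p["fx"]+p["cx"],c[:,1]/c[:,2]*p["fy"]+p["cy"]],-1)
def save(p,n,s=1,crop=None):
    f=p["frame"][:,:,::-1]
    if crop: f=f[crop[1]:crop[1]+crop[3],crop[0]:crop[0]+crop[2]]
    cv2.imwrite("pics/"+n,cv2.resize(f,None,fx=s,fy=s,interpolation=cv2.INTER_CUBIC))
E
python3 - <<'E'
from h import *
s=robot.read_state();print(s)
a=[]
for n in("top","side","wrist"):
    p=robot.capture(n);np.save(n+".npy",p,allow_pickle=True)
    a.append(p["frame"])
    print(n,p["t"],-p["R"].T@p["t"])
    for th in("preheater","panel","dial_grip","index_mark","flux_pot","board"):
        r=robot.recognise(p,th);print(th,[(x["rect"],round(x["score"],2)) for x in r[:2]])
cv2.imwrite("pics/a.png",cv2.resize(np.vstack([np.hstack(a[:2]),np.hstack([a[2],0*a[2]])])[:,:,::-1],(800,600)))
E
```

```text
pics
{'t': 0.0, 'q': array([ 1.19792287e+00,  8.79284147e-02,  1.37222845e+00, -2.25725442e-05,
        1.68356987e+00, -1.03107193e-01]), 'qvel': array([ 0.00066187, -0.0020708 ,  0.00049317,  0.00058002,  0.0006708 ,
        0.00154495]), 'effort': array([ 2.42592141e-04, -3.40183032e+01, -3.02431726e+01,  7.18328683e-02,
        3.29020887e-02, -1.71527136e-04]), 'tool_pos': array([0.14639855, 0.52960353, 0.20433178]), 'tcp_rot': array([-3.13946760e+00, -1.97333878e-04,  2.87182367e+00]), 'wrist_force': array([-0.53468597, -0.6650409 , -0.36116604]), 'ft_torque': array([-0.0447134 ,  0.01720823,  0.02093405]), 'grasp_force': 0.0, 'opening': 0.9997316509215062}
top [0.04293943 0.58854513 0.97262088] [0.55768426 0.03337626 0.99100698]
preheater [([234.7, 75.7, 142.7, 170.2], 0.91)]
panel [([231.3, 178.4, 133.6, 70.7], 0.92)]
dial_grip [([261.7, 190.4, 35.2, 24.8], 0.8)]
index_mark [([376.8, 139.1, 15.5, 83.4], 0.66)]
flux_pot [([199.0, 180.5, 29.4, 18.1], 0.8), ([262.7, 190.4, 34.4, 25.7], 0.74)]
board [([270.3, 88.5, 83.9, 89.6], 0.81)]
side [-0.56182269  0.20548676  1.01213246] [ 0.45469506 -0.61522398  0.89276733]
preheater [([225.3, 171.7, 147.1, 127.0], 0.59)]
panel [([227.3, 183.7, 48.2, 112.8], 0.68)]
dial_grip []
index_mark [([242.4, 233.9, 2.2, 3.7], 0.52)]
flux_pot [([249.2, 173.6, 13.1, 15.2], 0.67)]
board [([279.2, 189.2, 78.8, 55.0], 0.74)]
wrist [-0.54913801 -0.02845035  0.39134259] [0.07024166 0.55034238 0.38431805]
preheater []
panel []
dial_grip []
index_mark []
flux_pot []
board []
```

View pics/a.png

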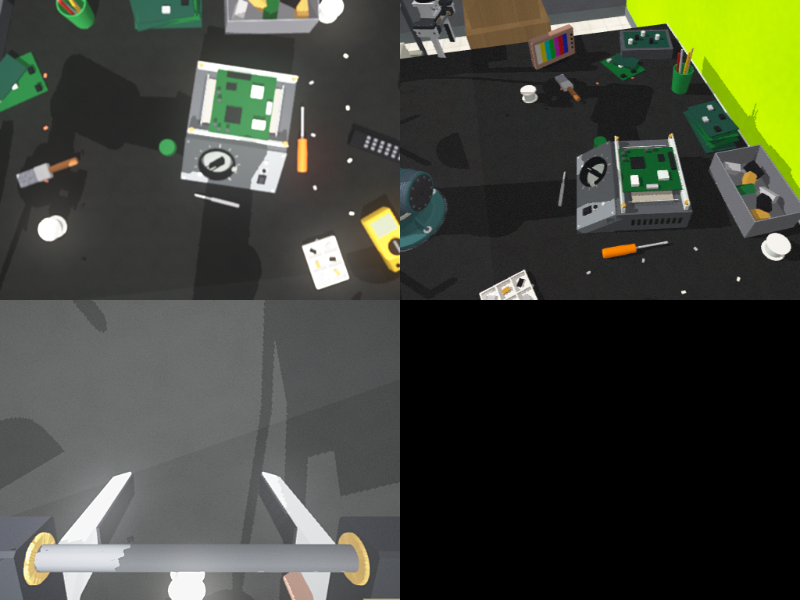

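The top view (shown at 0.78x) has the dial at about (276,208) full-size pixels, the board behind it, the flux pot at (214,189), the tweezers in front and the screwdriver on the right. The moves keep the tool vertical, so I plan to push the bar round with shut fingertips in the lower half of the well, pressing on the skirt for the catch.

```bash
python3 - <<'E'
from h import *
p=np.load("top.npy",allow_pickle=True).item()
X=lambda m:world(p,*np.nonzero(m)[::-1])
# panel plane by RANSAC-ish on rect
v,u=np.mgrid[180:250,232:364];P=world(p,u.ravel(),v.ravel());P=P[(P[:,2]>.03)&(P[:,2]<.1)]
best=None;rng=np.random.default_rng(0)
for _ in range(400):
    a,b,c=P[rng.choice(len(P),3,0)];n=np.cross(b-a,c-a);n/=np.linalg.norm(n)+1e-12;n*=np.sign(n[2])
    if abs(n[2]-.819)>.06: continue
    k=(abs((P-a)@n)<.002).sum()
    if best is None or k>best[0]:best=(k,n,a)
I=abs((P-best[2])@best[1])<.0025;c=P[I].mean(0);n=np.linalg.svd(P[I]-c)[2][2];n*=np.sign(n[2])
print(len(P),I.sum(),n,c,"yaw deg",np.degrees(np.arctan2(-n[1],-n[0])))
# rail/case edges in XY: bounding rect of high points
v,u=np.mgrid[70:255,225:385];Q=world(p,u.ravel(),v.ravel())
H=Q[(Q[:,2]>.018)&(Q[:,2]<.16)]
r=cv2.minAreaRect((H[:,:2]*1000).astype(np.float32));print(r)
save(p,"top_dial.png",8,(240,180,75,65))
d=robot.capture("top");m=robot.regions_of(d,"dial");print([(x["rect"],x["score"]) for x in m])
for x in robot.recognise(d,"pointer")[:2]:print(x)
# black guard rim points 8 mm proud
h=(P-c)@n;R=P[(h>.005)&(h<.011)];print(len(R),R.mean(0),R.min(0),R.max(0))
E
```

```text
6186 4011 [-0.56179167  0.09897969  0.82133619] [ 0.55932217 -0.05834207  0.06670302] yaw deg -9.992152642792204
((645.07763671875, -92.88377380371094), (321.4571533203125, 310.69805908203125), 80.09513092041016)
[([258.3, 192.8, 33.6, 29.2], 0.86)]
{'rect': [262.3, 194.9, 29.3, 26.1], 'score': 0.85}
513 [ 0.54834556 -0.02443437  0.06465343] [ 0.50046293 -0.13418277  0.03587212] [0.61678084 0.0656056  0.0974031 ]
```

View pics/top_dial.png

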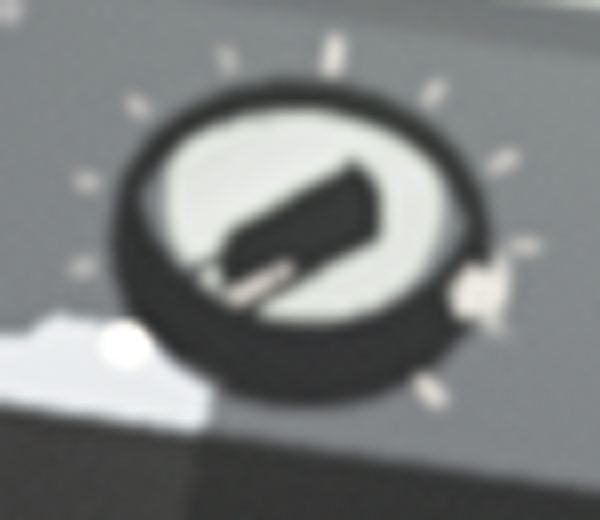

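The tab sits on the right of the rim, a little below level, at about (300,216), so the target is around 4.1 rad. The pointer is at lower left, at OFF. Next I work out the dial centre and the approach.

```bash
python3 - <<'E'
from h import *
p=np.load("top.npy",allow_pickle=True).item()
n=np.array([-.574*np.cos(np.radians(-10)),-.574*np.sin(np.radians(-10)),.819]);c=np.array([.55932,-.05834,.0667])
C=-p["R"].T@p["t"]
def hit(u,v,h):
    d=world(p,u,v,1.0)[0]-C;return C+d*((c-C)@n+h)/(d@n)
print("fx",p["fx"],"centre",hit(277.8,210.4,.004),"left",hit(254,210,.004),"right",hit(302,212,.004))
w=np.load("wrist.npy",allow_pickle=True).item()
s=robot.read_state();Rt=Ro.from_euler("xyz",s["tcp_rot"]).as_matrix();Cw=-w["R"].T@w["t"]
print("cam in tool",Rt.T@(Cw-s["tool_pos"]),"axes in tool\n",Rt.T@w["R"].T,w["fx"])
dial=hit(277.8,210.4,.004);T=dial+Rt@[-.02,0,0]-(Rt@(Rt.T@(Cw-s["tool_pos"])))*[1,1,0];T[2]=.25
print("hover",T,"shift mm",1000*Rt.T@(T-s["tool_pos"]))
E
```

```text
fx 452.0049397710407 centre [ 0.5548014  -0.00726872  0.06224975] left [0.55678363 0.04161846 0.05766822] right [ 0.55035526 -0.05660224  0.06518499]
cam in tool [ 0.07901285 -0.0008528  -0.17880432] axes in tool
 [[ 6.98913867e-04 -9.62626875e-01 -2.70830225e-01]
 [ 9.99999710e-01  7.55032535e-04 -1.03020060e-04]
 [ 3.03655510e-04 -2.70830075e-01  9.62627123e-01]] 331.0108175731437
hover [ 0.65046769 -0.03281875  0.25      ] shift mm [-635.6582619  -408.27661908  -44.52277407]
```

Call:
{"api": "play_rows", "payload": {
  "targets": [0,-45,-34,0,0,0,-90,-68,0,0,0,-134,-102,0,0,0,-179,-136,0,0,0,-224,-170,0,0,0,-268,-204,0,0,0,-313,-238,0,0,0,-358,-272,0,0,0,-402,-306,0,0,0,-447,-340,0,0,0,-492,-375,0,0,0,-537,-409,0,0]
}}

```text
t: 2.4
tool_pos: [0.5108, 0.0506, 0.2058]
tcp_rot: [3.141, 0.001, 2.871]
wrist_force: [1.2, 0.3, -0.2]
opening: 1.002
grasp_force: 0.0
```

Call:
{"api": "play_rows", "payload": {
  "targets": [0,0,0,0,0,0,0,0,0,0,0,0,0,0,0]
}}

```text
t: 2.7
tool_pos: [0.5093, 0.0533, 0.2055]
tcp_rot: [3.141, -0.0, 2.873]
wrist_force: [0.1, 0.9, 0.3]
opening: 0.997
grasp_force: 0.0
```

Call:
{"api": "play_rows", "payload": {
  "targets": [0,-30,-23,0,0.06,0,-60,-46,0,0.1,0,-60,-46,0,0.1,0,-60,-46,0,0.1]
}}

```text
t: 3.1
tool_pos: [0.5549, -0.0065, 0.2055]
tcp_rot: [3.141, -0.001, 2.773]
wrist_force: [-0.6, 0.1, 0.4]
opening: 1.0
grasp_force: 0.0
```

```bash
python3 - <<'E'
from h import *
s=robot.read_state();print(s["tool_pos"],s["tcp_rot"])
p=robot.capture("wrist");np.save("w2.npy",p,allow_pickle=True)
for th in("dial","dial_grip","pointer","index_mark","index"):
    r=robot.recognise(p,th);print(th,[(x["rect"],round(x["score"],2)) for x in r[:2]])
save(p,"w2.png",1.5)
E
```

```text
[ 0.55486705 -0.00647131  0.20548766] [ 3.14092812e+00 -8.46711969e-04  2.77336882e+00]
dial [([224.5, 154.1, 64.9, 63.6], 0.69)]
dial_grip [([219.2, 150.0, 68.1, 68.1], 0.6)]
pointer [([225.3, 154.0, 65.9, 61.8], 0.97)]
index_mark [([197.8, 180.1, 16.1, 12.5], 0.44)]
index [([200.4, 180.6, 13.5, 12.9], 0.5)]
```

View pics/w2.png

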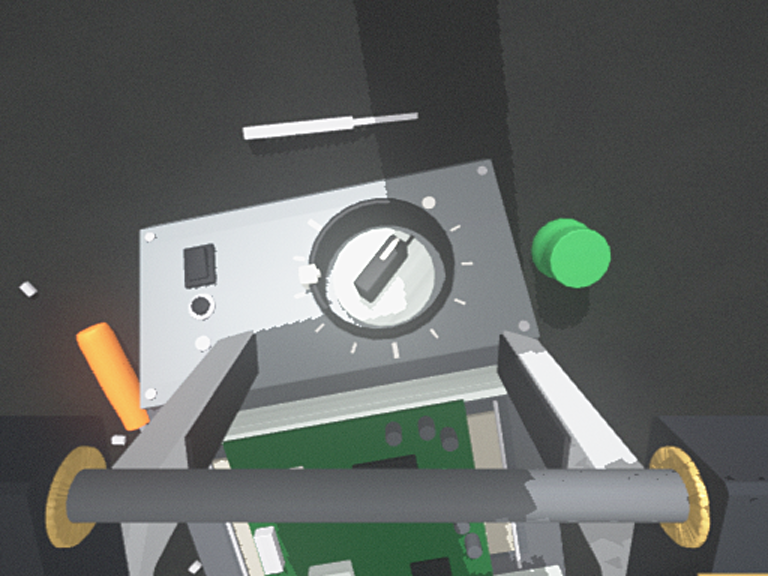

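The wrist view shows the dial at about (255,180) full-size pixels, the pointer at upper right (OFF) and the tab at (206,183). The board and the other items are undisturbed. Next I fit the panel frame from depth.

```bash
cat > fit.py <<'E'
from h import *
from scipy.optimize import least_squares
p=np.load("w2.npy",allow_pickle=True).item()
v,u=[a.ravel() for a in np.mgrid[105:270,92:360]]
P=world(p,u,v);ok=(P[:,2]>.02)&(P[:,2]<.13);P=P[ok];u=u[ok];v=v[ok]
n=np.array([-.565,.0997,.819]);c=np.array([.5548,-.0073,.0622])
for tol in(.01,.005,.003,.0015):
    for _ in range(5):
        rr=np.linalg.norm(np.cross(P-c,n),axis=1)
        I=(abs((P-c)@n)<tol)&(rr>.052)&(rr<.12)
        m=P[I].mean(0);n=np.linalg.svd(P[I]-m,full_matrices=False)[2][2];n*=np.sign(n[2]);c=c-((c-m)@n)*n
yaw=np.arctan2(-n[1],-n[0]);
x=np.array([np.cos(yaw)*n[2],np.sin(yaw)*n[2],np.hypot(n[0],n[1])]);y=np.cross(n,x)
L=(P-c)@np.stack([x,y,n],1)
rim=(L[:,2]>.006)&(L[:,2]<.0098)&(np.hypot(L[:,0],L[:,1])<.065)&(np.hypot(L[:,0],L[:,1])>.03)
f=least_squares(lambda q:np.hypot(L[rim,0]-q[0],L[rim,1]-q[1])-.0465,[0,0],loss="soft_l1",f_scale=.001)
c=c+f.x[0]*x+f.x[1]*y
L=(P-c)@np.stack([x,y,n],1);rad=np.hypot(L[:,0],L[:,1])
if __name__=="__main__":
    print("n",n,"slope",np.degrees(np.arccos(n[2])),"yaw",np.degrees(yaw),"c",c,rim.sum(),np.sqrt(2*f.cost/rim.sum()))
    t=(L[:,2]>.0105)&(rad>.038)&(rad<.056);print("tab",t.sum(),L[t].mean(0))
    a=np.arctan2(-L[t,1].mean(),L[t,0].mean());print("index est",a+2.356)
    for th in(0,4.0,4.1,4.2):
        ph=th-2.356;d=np.cos(ph)*x-np.sin(ph)*y
        print(th,proj(p,c+.035*d-.015*n),proj(p,c+.042*d+.010*n),proj(p,c+.0465*d+.013*n))
    k=(rad<.034)&(L[:,2]<-.008)&(L[:,2]>-.022);print("skirt h",np.median(L[k,2]))
    k=(rad<.02)&(L[:,2]>.003);print("bar top",np.median(L[k,2]),L[k].mean(0)[:2])
    e=np.linalg.eigh(np.cov(L[k][:,:2].T))[1][:,1];print("bar dir deg cw from up",np.degrees(np.arctan2(-e[1],e[0])))
    save(p,"w2c.png",6,(190,125,115,100))
E
python3 fit.py
```

```text
n [-0.56514111  0.09854518  0.81908753] slope 35.00644429104386 yaw -9.891367623616365 c [ 0.55706025 -0.00556385  0.05915587] 1322 0.001183987085791419
tab 140 [ 2.84584762e-05 -4.68334301e-02  1.28022984e-02]
index est 3.9261886738289307
0 [[274.0746118  157.67444621]] [[276.87065845 142.21133281]] [[279.29694908 137.44550295]]
4.0 [[222.5689208  187.16776783]] [[210.78565406 179.83369631]] [[205.61831695 179.33117918]]
4.1 [[222.54038322 184.07112521]] [[210.7979773  175.89195592]] [[205.65598282 174.93838574]]
4.2 [[222.83402437 180.98589712]] [[211.22125445 171.97058848]] [[206.1506387 170.5722401]]
skirt h -0.014940435772649552
bar top 0.008867869834053334 [0.000613   0.00035946]
bar dir deg cw from up -133.36704146755127
```

View pics/w2c.png

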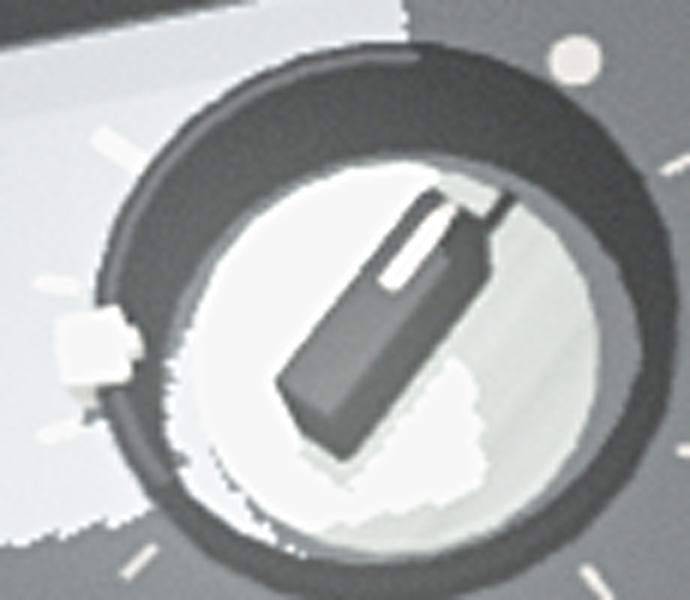

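The tab is at 3.926 rad, straight right, and the panel fit is good to about 1 mm. Now I compute where a vertical shut finger pair touches the bar, and its clearances.

```bash
cat > plan.py <<'E'
from fit import *
B=np.stack([x,y,n],1)
gx,gy,gz=np.meshgrid(np.linspace(-8,8,9),np.linspace(-12.5,12.5,11),np.linspace(0,60,61),indexing="ij")
G=np.stack([gx.ravel(),gy.ravel(),gz.ravel()],1)/1000   # tool x, tool y, up
def Rt(yaw): return np.array([[np.cos(yaw),np.sin(yaw),0],[np.sin(yaw),-np.cos(yaw),0],[0,0,1.]])  # columns tool x, tool y, up
def contact(phi,end,r,low,off=0,press=0,gap=0):
    """phi deg pointer cw from up; end +1 pointer / -1 tail; r mm along that half; low mm: h of lowest finger point; off deg added to yaw"""
    ph=np.radians(phi);d=end*np.array([np.cos(ph),-np.sin(ph),0]);t=end*np.array([-np.sin(ph),-np.cos(ph),0])
    w=B@t;yaw=np.arctan2(w[1],w[0])+np.radians(off)
    F=(G@Rt(yaw).T)@B  # in panel
    F0=F[:,2].min();F=F-[0,0,F0]+[0,0,low/1000]+d*r/1000
    a=F@d;k=(F[:,2]<.009-press/1000)&(F[:,2]>-.015)&(abs(a)<.022)
    s=-.007-gap/1000-(F[k]@t).max();F=F+s*t
    rad=np.hypot(F[:,0],F[:,1]);wall=.044-rad[(F[:,2]<.0085)].max()
    tab=(F[:,2]<.0145)&(F[:,2]>.006);T=F[tab];tc=np.hypot(np.maximum(0.040-(-T[:,1]),0),np.maximum(abs(T[:,0])-.006,0)).min() if tab.any() else 1
    tcp=c+B@(d*r/1000+s*t+[0,0,low/1000-F0]);i=F[:,2].argmin()
    return tcp,np.degrees(yaw),wall*1000,tc*1000,F[i]*1000
E
python3 - <<'E'
from plan import *
np.set_printoptions(precision=1,suppress=True)
print("stage1 pressed");
for off in(0,90):
  for r in(6,10,14):
    for ph in(-135,-100):
        k=contact(ph,1,r,-20,off,5.5);print(off,r,ph,k[0]*1000,k[1],"wall",k[2],"tab",k[3],k[4])
print("free")
for end,phs in((1,(-100,-60,-30,0)),(-1,(-40,-20,0,45,90))):
  for r in(10,14):
    for ph in phs:
        k=contact(ph,end,r,-8,0);print(end,r,ph,k[0]*1000,k[1],"wall",k[2],"tab",k[3],k[4])
E
```

```text
stage1 pressed
0 6 -135 [543.1 -17.3  36.9] 40.78815472586124 wall 7.444972277530576 tab 11.981366770397669 [-10.3 -15.6 -20. ]
0 6 -100 [540.9  -1.9  30.5] 2.257432384492357 wall 3.7933887595326814 tab 28.361699632059253 [-21.5  -9.7 -20. ]
0 10 -135 [541.3 -14.1  35.2] 40.78815472586124 wall 5.550537307399968 tab 14.80979389514386 [-13.1 -12.8 -20. ]
0 10 -100 [541.    2.   30.1] 2.257432384492357 wall 1.8636151944631947 tab 32.35640438697427 [-22.1  -5.8 -20. ]
0 14 -135 [539.5 -10.9  33.6] 40.78815472586124 wall 3.3496333238090537 tab 17.63822101989005 [-16. -10. -20.]
0 14 -100 [541.1   6.   29.7] 2.257432384492357 wall -0.34386385418475746 tab 36.352273707261645 [-22.8  -1.9 -20. ]
90 6 -135 [540.5 -19.7  34.9] 130.78815472586123 wall 1.3691939485276083 tab 8.939540381147106 [-13.7 -12.2 -20. ]
90 6 -100 [536.7  -1.9  30. ] 92.25743238449236 wall -1.375551716164658 tab 33.12954071760201 [-22.3  -5.  -20. ]
90 10 -135 [538.7 -16.6  33.3] 130.78815472586123 wall 0.17380568159721527 tab 12.660723695307551 [-16.6  -9.4 -20. ]
90 10 -100 [536.8   2.1  29.6] 92.25743238449236 wall -2
[... 1537 characters left out ...]
9.484779824686825 tab 17.187373971133045 [-10.9 -10.5  -8. ]
-1 10 90 [540.5   7.5  42. ] -9.891367623616361 wall 5.225410058713381 tab 37.5 [-18.5  22.5  -8. ]
-1 14 -40 [552.2 -25.1  58.7] 114.60921931325963 wall 9.709102293876018 tab 6.269026787318353 [ 10.7 -19.6  -8. ]
-1 14 -20 [547.2 -22.9  54.7] 96.70918652929845 wall 10.013128801856903 tab 10.802672884081746 [  3.6 -22.8  -8. ]
-1 14 0 [543.7 -18.5  50.4] 80.10863237638364 wall 10.58578980274917 tab 17.0 [ -3.8 -23.   -8. ]
-1 14 45 [535.   -7.8  44.8] 40.78815472586125 wall 7.111322750150084 tab 20.43774521973929 [-13.7  -7.7  -8. ]
-1 14 90 [541.2  11.4  42. ] -9.891367623616361 wall 2.7753856887062502 tab 41.5 [-18.5  26.5  -8. ]
```

```bash
cat >> plan.py <<'E'
def rows(poses,s=None):
    s=s or robot.read_state();R=Ro.from_euler("xyz",s["tcp_rot"]).as_matrix();y0=s["tcp_rot"][2]
    for T,yw in poses:
        d=R.T@(T-s["tool_pos"])*1000;dy=(np.radians(yw)-y0+np.pi)%(2*np.pi)-np.pi
        print([round(float(v),1) for v in d],round(-float(dy),3))
E
python3 - <<'E'
from plan import *
k=contact(-135,1,8,-12,0,0,3);print(k[0],k[1:])
rows([(k[0]+[0,0,.06],k[1])])
E
```

```text
[ 0.53647169 -0.01593694  0.04187117] (np.float64(40.78815472586124), np.float64(4.960084374536565), np.float64(12.172602514892189), array([-12.99643323, -15.48741655, -12.        ]))
[14.0, -15.3, 104.0] 2.062
```

Call:
{"api": "play_rows", "payload": {
  "targets": [255,2,-2,0,0.15,255,4,-4,0,0.3,255,6,-6,0,0.45,255,8,-8,0,0.6,255,10,-10,0,0.75,255,14,-15,0,0.9,255,14,-15,0,1.05,255,14,-15,0,1.2,255,14,-15,0,1.35,255,14,-15,0,1.5,255,14,-15,30,1.65,255,14,-15,60,1.8],
  "grip_force": 20
}}

```text
t: 4.6
tool_pos: [0.5377, -0.0163, 0.1464]
tcp_rot: [3.138, -0.002, 0.966]
wrist_force: [-0.2, 0.3, -1.3]
opening: 0.019
grasp_force: 0.0
```

Call:
{"api": "play_rows", "payload": {
  "targets": [255,0,0,0,0.13,255,0,0,0,0.26,255,0,0,0,0.26,255,0,0,0,0.26]
}}

```text
t: 5.0
tool_pos: [0.5369, -0.0164, 0.1458]
tcp_rot: [3.141, -0.001, 0.715]
wrist_force: [-0.2, 0.1, 0.2]
opening: 0.005
grasp_force: 0.0
```

```bash
python3 - <<'E'
from plan import *
s=robot.read_state();print(s["tool_pos"],s["tcp_rot"],s["wrist_force"],s["opening"])
p=robot.capture("wrist");save(p,"w3.png",1.5)
rows([(contact(-135,1,8,-12,0,0,3)[0]+[0,0,z/1000],40.79) for z in(30,10,0)]+[contact(-135,1,8,l,0,max(0,-15-l),3)[:2] for l in (-15,-17,-19,-20,-21)],s)
E
```

```text
[ 0.53689406 -0.01638635  0.14583933] [ 3.14122213e+00 -5.15134544e-04  7.15024245e-01] [-0.16167566  0.12296517  0.19688619] 0.005119459136918205
[-0.1, -0.6, 74.0] 0.003
[-0.1, -0.7, 94.0] 0.003
[-0.1, -0.7, 104.0] 0.003
[-0.5, 0.7, 107.1] 0.003
[0.2, 1.6, 108.7] 0.003
[1.0, 2.5, 110.4] 0.003
[1.3, 2.9, 111.2] 0.003
[1.7, 3.3, 112.0] 0.003
```

View pics/w3.png

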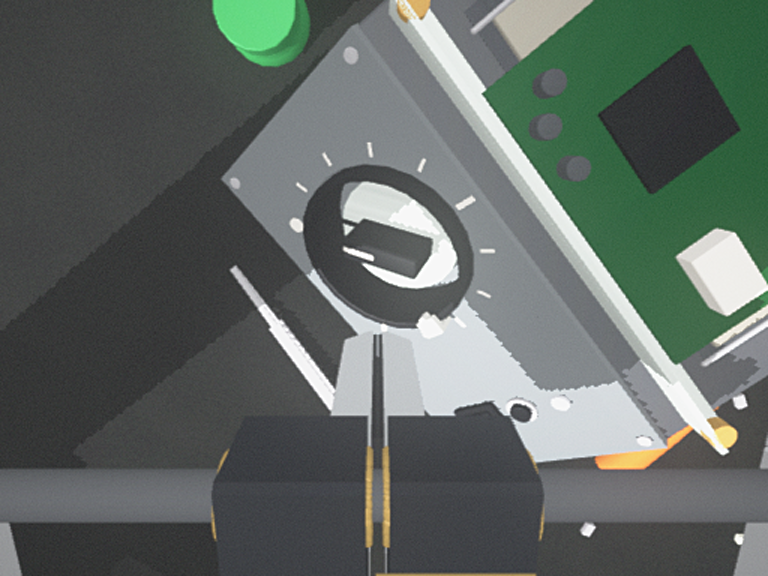

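The shut fingers hang over the panel's lower right, with the tips at about (252,223) full-size pixels; the dial and tab are untouched. Now I descend to the skirt and press.

Call:
{"api": "play_rows", "payload": {
  "targets": [255,0,0,30,0,255,0,-0.6,60,0,255,0,-0.7,80,0,255,0,-0.7,94,0,255,0,-0.7,104,0,255,0,-0.7,104,0,255,0,-0.7,104,0]
}}

```text
t: 5.75
tool_pos: [0.5372, -0.0163, 0.0423]
tcp_rot: [3.141, -0.001, 0.712]
wrist_force: [-0.5, -0.8, 0.1]
opening: 0.009
grasp_force: 0.0
```

Call:
{"api": "play_rows", "payload": {
  "targets": [255,-0.4,1.4,3.1,0,255,0,1.9,4,0,255,0.3,2.3,4.7,0,255,0.3,2.3,4.7,0]
}}

```text
t: 6.15
tool_pos: [0.5384, -0.0178, 0.037]
tcp_rot: [3.141, -0.0, 0.712]
wrist_force: [0.0, -0.5, 0.0]
opening: 0.005
grasp_force: 0.0
```

Call:
{"api": "play_rows", "payload": {
  "targets": [255,0.4,0.45,0.8,0,255,0.8,0.9,1.65,0,255,0.8,0.9,1.65,0]
}}

```text
t: 6.45
tool_pos: [0.5393, -0.0179, 0.0355]
tcp_rot: [-3.141, 0.0, 0.712]
wrist_force: [-2.2, 0.1, 2.6]
opening: 0.003
grasp_force: 1.6
```

Call:
{"api": "play_rows", "payload": {
  "targets": [255,0.4,0.45,0.8,0,255,0.8,0.9,1.65,0,255,0.8,0.9,1.65,0]
}}

```text
t: 6.75
tool_pos: [0.5402, -0.018, 0.0342]
tcp_rot: [-3.141, 0.001, 0.712]
wrist_force: [-4.2, 0.7, 6.8]
opening: 0.009
grasp_force: 3.8
```

Call:
{"api": "play_rows", "payload": {
  "targets": [255,0.4,0.45,0.8,0,255,0.8,0.9,1.65,0,255,1.1,1.35,2.5,0,255,1.5,1.8,3.3,0,255,1.5,1.8,3.3,0]
}}

```text
t: 7.25
tool_pos: [0.5423, -0.0184, 0.0312]
tcp_rot: [-3.141, 0.001, 0.712]
wrist_force: [-5.6, 0.5, 7.6]
opening: 0.005
grasp_force: 4.4
```

Call:
{"api": "play_rows", "payload": {
  "targets": [255,0.4,0.45,0.8,0,255,0.8,0.9,1.65,0,255,0.8,0.9,1.65,0]
}}

```text
t: 7.55
tool_pos: [0.5431, -0.0185, 0.03]
tcp_rot: [-3.14, 0.001, 0.712]
wrist_force: [-7.4, 0.1, 10.4]
opening: 0.007
grasp_force: 6.2
```

```bash
python3 - <<'E'
from plan import *
s=robot.read_state();print(s["tool_pos"],s["tcp_rot"],s["wrist_force"],s["wrist_force"]@n,(s["tool_pos"]-c)@B*1000)
E
```

```text
[ 0.54311132 -0.01851304  0.03002146] [-3.14014763e+00  1.48918173e-03  7.11875446e-01] [-7.4238385   0.12704793 10.38038428] 12.71047956338737 [-26.14706433 -15.15285813 -17.25659206]
```

```bash
sed -i 's/np.linspace(-12.5,12.5,11)/np.linspace(-1,1,3)/' plan.py; python3 - <<'E'
from plan import *
print("at 0:");rows([contact(-135,1,8,-21,0,6,0)[:2]])
rows([contact(a,1,8,-21,0,6,-1)[:2] for a in range(-135,-90,4)])
E
```

```text
at 0:
[3.0, -0.0, -0.9] -0.0
[4.0, -0.0, -1.3] -0.0
[4.1, -1.7, -0.7] 0.069
[4.5, -3.4, -0.2] 0.141
[5.0, -5.2, 0.3] 0.214
[5.8, -6.9, 0.7] 0.29
[6.7, -8.6, 1.0] 0.367
[7.8, -10.2, 1.3] 0.446
[9.1, -11.7, 1.4] 0.527
[10.5, -13.2, 1.5] 0.61
[12.1, -14.5, 1.5] 0.694
[13.7, -15.7, 1.3] 0.778
[15.6, -16.7, 1.1] 0.863
```

Call:
{"api": "play_rows", "payload": {
  "targets": [255,1.5,0,-0.5,0,255,3,0,-0.9,0,255,4,0,-1.3,0,255,4.1,-1.7,-0.7,0.07,255,4.1,-1.7,-0.7,0.07]
}}

```text
t: 8.05
tool_pos: [0.5433, -0.0174, 0.0301]
tcp_rot: [3.141, 0.008, 0.64]
wrist_force: [-10.1, -5.7, 9.8]
opening: 0.005
grasp_force: 7.3
```

```bash
python3 - <<'E'
from plan import *
s=robot.read_state();f=s["wrist_force"]@B;print(s["tool_pos"],s["tcp_rot"],"F panel",f,s["ft_torque"])
rows([contact(a,1,8,-21,0,6,-1)[:2] for a in range(-131,-90,4)],s)
E
```

```text
[ 0.54326067 -0.01740488  0.0300977 ] [3.14090724 0.00825735 0.64030629] F panel [-1.74547337 -7.34302784 13.20083018] [-1.17519097  1.91468961 -0.10548545]
[3.2, -1.2, -0.6] -0.002
[3.5, -2.9, -0.1] 0.069
[3.9, -4.7, 0.3] 0.143
[4.5, -6.5, 0.7] 0.218
[5.3, -8.2, 1.0] 0.295
[6.3, -9.9, 1.3] 0.375
[7.4, -11.6, 1.4] 0.456
[8.7, -13.1, 1.5] 0.538
[10.2, -14.5, 1.4] 0.622
[11.8, -15.8, 1.3] 0.707
[13.5, -17.0, 1.1] 0.792
```

Call:
{"api": "play_rows", "payload": {
  "targets": [255,0.3,-1.7,0.2,0.07,255,0.7,-3.5,0.6,0.14,255,1.3,-5.3,1,0.22,255,1.3,-5.3,1,0.22]
}}

```text
t: 8.45
tool_pos: [0.5422, -0.0134, 0.0294]
tcp_rot: [3.136, 0.006, 0.42]
wrist_force: [-8.6, -8.2, 9.2]
opening: 0.006
grasp_force: 7.9
```

```bash
python3 - <<'E'
from plan import *
s=robot.read_state();f=s["wrist_force"]@B;print(s["tool_pos"],(s["tool_pos"]-c)@B,s["tcp_rot"],"F panel",f,s["ft_torque"])
p=robot.capture("wrist");save(p,"w4.png",5,(190,130,130,110))
E
```

```text
[ 0.54220458 -0.01337035  0.02938019] [-0.02797019 -0.01024238 -0.01676263] [3.13643026 0.00636145 0.41975499] F panel [-0.48100342 -9.50301709 11.55552545] [-1.56225639  1.50828304 -0.05136653]
```

View pics/w4.png

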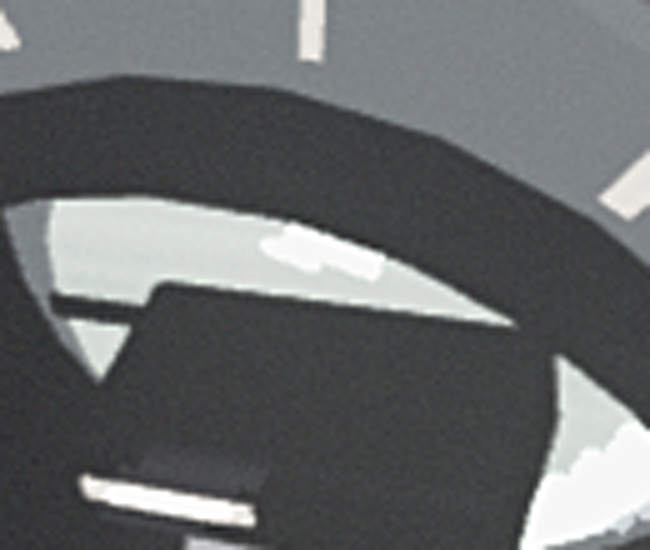

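The close view shows the bar with its pointer line at about (207,191), its outer end cut by the rim shadow. I compare that with projections for several dial angles.

```bash
python3 - <<'E'
from plan import *
p=robot.capture("wrist")
for ph in(-135,-130,-125,-120,-115,-110,-105):
    d=np.array([np.cos(np.radians(ph)),-np.sin(np.radians(ph)),0])
    t=np.array([-np.sin(np.radians(ph)),-np.cos(np.radians(ph)),0])
    print(ph,[proj(p,c+B@(r*d+[0,0,-.021])).round(1).tolist() for r in(.024,.034)],"white",[proj(p,c+B@(r*d+[0,0,.003])).round(1).tolist() for r in(.0,.02)])
E
```

```text
-135 [[[221.0, 195.7]], [[205.5, 195.0]]] white [[[246.0, 232.8]], [[209.9, 229.4]]]
-130 [[[219.9, 193.0]], [[203.9, 191.2]]] white [[[246.0, 232.8]], [[208.8, 227.1]]]
-125 [[[219.1, 190.2]], [[202.6, 187.4]]] white [[[246.0, 232.8]], [[208.1, 224.9]]]
-120 [[[218.6, 187.5]], [[201.8, 183.6]]] white [[[246.0, 232.8]], [[207.5, 222.6]]]
-115 [[[218.5, 184.9]], [[201.3, 179.8]]] white [[[246.0, 232.8]], [[207.3, 220.5]]]
-110 [[[218.6, 182.2]], [[201.3, 176.0]]] white [[[246.0, 232.8]], [[207.3, 218.3]]]
-105 [[[219.1, 179.7]], [[201.7, 172.3]]] white [[[246.0, 232.8]], [[207.6, 216.3]]]
```

```bash
cat >> plan.py <<'E'
def rel(ref,poses):
    w=np.radians(ref[1]);rows(poses,{"tool_pos":ref[0],"tcp_rot":np.array([np.pi,0,w])})
E
python3 - <<'E'
from plan import *
q=lambda a,g=-1:contact(a,1,8,-21,0,6,g)[:2]
rows([q(-119)])
rel(q(-119),[q(a) for a in range(-115,-66,4)])
print(contact(-90,1,8,-21,0,6,1))
E
```

```text
[2.3, -3.2, 0.0] -0.001
[0.4, -1.9, 0.3] 0.077
[1.0, -3.7, 0.6] 0.157
[1.8, -5.6, 0.7] 0.238
[2.7, -7.4, 0.8] 0.32
[3.8, -9.1, 0.8] 0.404
[5.1, -10.7, 0.6] 0.489
[6.6, -12.2, 0.4] 0.574
[8.1, -13.6, 0.1] 0.659
[9.7, -14.9, -0.4] 0.744
[11.5, -16.0, -1.0] 0.828
[13.4, -16.9, -1.6] 0.911
[15.3, -17.6, -2.3] 0.993
[17.2, -18.1, -3.1] 1.073
(array([0.54254198, 0.00508845, 0.02782191]), np.float64(-9.891367623616368), np.float64(5.199966171775365), np.float64(47.0), array([-24.63638842,   9.        , -21.        ]))
```

Call:
{"api": "play_rows", "payload": {
  "targets": [255,0.4,-1.9,0.3,0.08,255,1,-3.7,0.6,0.16,255,1.8,-5.6,0.7,0.24,255,2.7,-7.4,0.8,0.32,255,2.7,-7.4,0.8,0.32]
}}

```text
t: 9.05
tool_pos: [0.5402, -0.0045, 0.0278]
tcp_rot: [3.137, 0.008, 0.1]
wrist_force: [-10.1, -7.5, 8.1]
opening: 0.007
grasp_force: 7.5
```

```bash
cat > look.py <<'E'
from plan import *
def look(name=None,press=0):
    s=robot.read_state();print("tcp panel",((s["tool_pos"]-c)@B*1000).round(1),"yaw",np.degrees(s["tcp_rot"][2]).round(1),"F panel",(s["wrist_force"]@B).round(1))
E
python3 -c "
from look import *
look()"
```

```text
tcp panel [-31.8  -1.9 -16.1] yaw 5.7 F panel [-2.4 -9.1 11.6]
```

Call:
{"api": "play_rows", "payload": {
  "targets": [255,1,-1.8,0,0.08,255,1.9,-3.7,-0.1,0.17,255,3,-5.5,-0.2,0.25,255,4.2,-7.1,-0.4,0.34,255,5.6,-8.7,-0.8,0.42,255,5.6,-8.7,-0.8,0.42]
}}

```text
t: 9.65
tool_pos: [0.5427, 0.0076, 0.0277]
tcp_rot: [3.138, 0.012, -0.319]
wrist_force: [-14.0, -0.6, 9.1]
opening: 0.011
grasp_force: 8.7
```

```bash
python3 - <<'E'
from look import *
look()
p=robot.capture("wrist");np.save("w5.npy",p,allow_pickle=True);save(p,"w5.png",1.5)
for ph in(-110,-100,-90,-80,-70):
    d=np.array([np.cos(np.radians(ph)),-np.sin(np.radians(ph)),0])
    print(ph,[proj(p,c+B@(r*d+[0,0,-.021])).round(1).tolist() for r in(.024,.034)],"white",[proj(p,c+B@(r*d+[0,0,.003])).round(1).tolist() for r in(.0,.02)])
E
```

```text
tcp panel [-31.5  10.5 -16.4] yaw -18.3 F panel [-6.  -3.  15.3]
-110 [[[221.6, 209.5]], [[205.9, 215.4]]] white [[[267.0, 234.5]], [[230.2, 246.7]]]
-100 [[[218.2, 205.5]], [[200.7, 209.9]]] white [[[267.0, 234.5]], [[227.2, 243.6]]]
-90 [[[216.0, 201.0]], [[197.1, 203.6]]] white [[[267.0, 234.5]], [[225.3, 240.2]]]
-80 [[[215.0, 196.1]], [[195.2, 196.7]]] white [[[267.0, 234.5]], [[224.6, 236.4]]]
-70 [[[215.5, 191.0]], [[195.4, 189.4]]] white [[[267.0, 234.5]], [[225.2, 232.5]]]
```

View pics/w5.png

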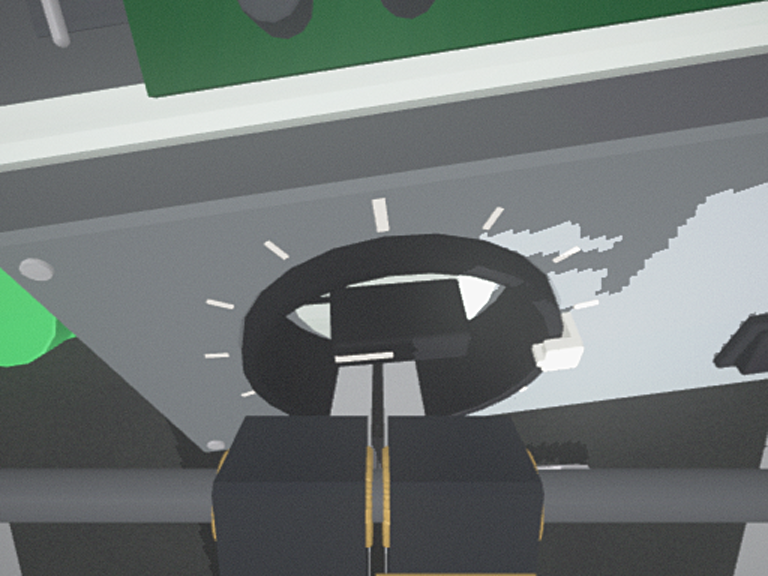

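The white line runs from about (223,238) to (262,237), so the pointer is near φ = -85° (θ ≈ 0.88 rad). The dial is out of the catch and nothing else has moved. Next I lift off the skirt and push on unpressed.

```bash
python3 - <<'E'
from look import *
ref=contact(-83,1,8,-21,0,6,-1)[:2];rows([ref])
off=lambda a:max(0,-50-contact(a,1,10,-11)[1])
q=lambda a,l=-11,g=0:contact(a,1,9,l,off(a),0,g)[:2]
rel(ref,[q(-85,-16,3),q(-85,-11,3),q(-85)]+[q(a) for a in range(-79,-24,6)])
for a in(-60,-30):print(contact(a,1,9,-11,off(a))[2:])
E
```

```text
[2.7, -1.4, -2.1] 0.003
[-6.9, 0.6, -1.3] -0.042
[-6.9, 0.9, -7.3] -0.042
[-4.4, 0.8, -9.1] -0.042
[-3.6, -2.0, -9.9] 0.084
[-2.4, -4.7, -10.9] 0.208
[-0.9, -7.1, -12.0] 0.329
[1.0, -9.2, -13.3] 0.446
[3.2, -11.0, -14.6] 0.551
[5.5, -12.3, -16.4] 0.551
[8.0, -13.1, -18.2] 0.551
[10.5, -13.5, -20.0] 0.551
[13.1, -13.4, -21.8] 0.551
[15.9, -12.3, -23.6] 0.551
(np.float64(9.313207276575877), np.float64(55.30099696392529), array([-12.0731115 ,  16.93571196, -11.        ]))
(np.float64(14.538726495598436), np.float64(57.20120249376253), array([  2.85110534,  18.26709438, -11.        ]))
```

Call:
{"api": "play_rows", "payload": {
  "targets": [255,-4,0,-1,0,255,-6.9,0.6,-1.3,0,255,-6.9,0.9,-4.3,0,255,-6.9,0.9,-7.3,0,255,-6.9,0.9,-7.3,0]
}}

```text
t: 10.2
tool_pos: [0.5399, 0.0091, 0.0348]
tcp_rot: [3.141, 0.003, -0.318]
wrist_force: [-4.0, 0.7, 0.6]
opening: 0.006
grasp_force: 2.2
```

Call:
{"api": "play_rows", "payload": {
  "targets": [255,2.5,0,-1.8,0,255,3.3,-2.9,-2.6,0.08,255,4.5,-5.6,-3.6,0.21,255,6,-8,-4.7,0.33,255,7.9,-10.1,-6,0.45,255,7.9,-10.1,-6,0.45]
}}

```text
t: 10.8
tool_pos: [0.5503, 0.0165, 0.0402]
tcp_rot: [3.139, 0.004, -0.769]
wrist_force: [-5.0, 1.2, -0.9]
opening: 0.005
grasp_force: 2.2
```

```bash
python3 -c "
from look import *
look();ref=contact(-61,1,9,-11,0,0,0);print(((ref[0]-c)@B*1000),ref[1])"
```

```text
tcp panel [-19.5  20.6  -9.6] yaw -44.0 F panel [-4.7  0.3  2.2]
[-18.3435407   20.45817726  -6.87767392] -43.97914003038872
```

```bash
python3 - <<'E'
from look import *
off=lambda a:max(0,-50-contact(a,1,10,-11)[1])
q=lambda a,l=-11,g=0:contact(a,1,9,l,off(a),0,g)[:2]
rel(q(-61),[q(a) for a in range(-55,-18,6)])
E
```

```text
[1.2, -2.5, -1.4] 0.105
[2.7, -4.7, -3.1] 0.105
[4.6, -6.5, -5.0] 0.105
[6.7, -8.0, -6.7] 0.105
[9.1, -9.0, -8.5] 0.105
[12.0, -9.2, -10.3] 0.105
[14.9, -9.0, -11.9] 0.105
```

Call:
{"api": "play_rows", "payload": {
  "targets": [255,1.2,-2.5,-1.8,0.1,255,2.7,-4.7,-3.5,0.1,255,4.6,-6.5,-5.4,0.1,255,6.7,-8,-7.1,0.1,255,9.1,-9,-9,0.1,255,12,-9.2,-10.8,0.1,255,12,-9.2,-10.8,0.1]
}}

```text
t: 11.5
tool_pos: [0.567, 0.0158, 0.0516]
tcp_rot: [-3.14, 0.003, -0.865]
wrist_force: [-1.7, 3.9, -1.4]
opening: 0.003
grasp_force: 2.2
```

```bash
python3 -c "
from look import *
look()"
```

```text
tcp panel [ 0.7 22.8 -9.8] yaw -49.6 F panel [-2.7  3.5  0.2]
```

Call:
{"api": "play_rows", "payload": {
  "targets": [255,-3,0,0,0,255,-3,0,-10,0,255,-3,0,-50,0,255,-3,0,-90,0,255,-3,0,-90,0]
}}

```text
t: 12.0
tool_pos: [0.5701, 0.0154, 0.1516]
tcp_rot: [-3.13, -0.013, -0.868]
wrist_force: [0.1, -0.3, 1.4]
opening: 0.01
grasp_force: 0.0
```

Call:
{"api": "play_rows", "payload": {
  "targets": [255,0,0,0,-0.15,255,0,0,0,-0.3,255,0,0,0,-0.45,255,0,0,0,-0.6,255,0,0,0,-0.75,255,0,0,0,-0.9,255,0,0,0,-1.05,255,0,0,0,-1.2,255,0,0,0,-1.35,255,0,0,0,-1.5,255,0,0,0,-1.65,255,0,0,0,-1.8]
}}

```text
t: 13.2
tool_pos: [0.5656, 0.0158, 0.143]
tcp_rot: [3.139, -0.0, 0.938]
wrist_force: [0.6, -0.1, 0.6]
opening: -0.001
grasp_force: 0.0
```

```bash
python3 - <<'E'
from look import *
look()
p=robot.capture("top");save(p,"t6.png",8,(240,180,75,65))
w=robot.capture("wrist");save(w,"w6.png",1.5)
cv2.imwrite("pics/c6.png",np.hstack([cv2.resize(cv2.imread("pics/t6.png"),(400,347)),cv2.resize(cv2.imread("pics/w6.png"),(400,347))]))
for ph in(-40,-30,-20,-10):
    d=np.array([np.cos(np.radians(ph)),-np.sin(np.radians(ph)),0])
    a=[proj(k,c+B@(.034*d+[0,0,-.015]))[0].round(1) for k in(p,w)];print(ph,(a[0]-[240,180])*8*400/600,a[1]*400/512)
E
```

```text
tcp panel [52.  22.5 65.9] yaw 53.8 F panel [ 0.8 -0.   0.2]
-40 [152.53333333  70.93333333] [217.96875 142.03125]
-30 [165.86666667  65.6       ] [222.578125 145.390625]
-20 [180.8  62.4] [226.640625 149.453125]
-10 [196.26666667  61.33333333] [230.15625 153.90625]
```

View pics/c6.png

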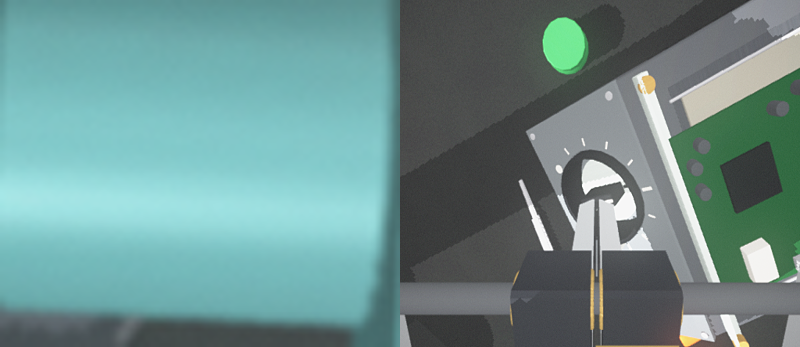

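The arm blocks the top view. The wrist view shows the bar partly hidden behind the fingers, so I get the dial angle from depth.

```bash
cat >> look.py <<'E'
def barangle(guess):
    w=robot.capture("wrist");v,u=[a.ravel() for a in np.mgrid[0:384,0:512]]
    L=(world(w,u,v)-c)@B*1000;k=(np.hypot(L[:,0],L[:,1])<26)&(L[:,2]>5)&(L[:,2]<11);Q=L[k][:,:2]
    best=max(np.arange(guess-60,guess+61),key=lambda a:((abs(Q@[np.cos(np.radians(a)),-np.sin(np.radians(a))])<22)&(abs(Q@[-np.sin(np.radians(a)),-np.cos(np.radians(a))])<7.5)).sum())
    r=cv2.minAreaRect(Q.astype(np.float32)) if len(Q)>5 else None
    e=np.linalg.eigh(np.cov(Q.T))[1][:,1]
    print("n",len(Q),"best",best,"rect",r,"pca",(np.degrees(np.arctan2(-e[1],e[0]))),"mean",Q.mean(0))
E
python3 - <<'E'
from look import *
barangle(-30)
q=lambda a,l=-11,g=3:contact(a,-1,10,l,0,0,g)[:2]
k=q(-42);print(((k[0]-c)@B*1000),k)
rows([(k[0]+[0,0,.06],k[1])])
E
```

```text
n 348 best 0 rect ((1.4027881622314453, 4.707582473754883), (13.483675003051758, 44.30501937866211), 75.80355834960938) pca -171.5620587721137 mean [7.66196428 3.38206923]
[  4.20281466 -19.61246406  -7.81431699] (array([ 0.5614987 , -0.02624619,  0.05516628]), np.float64(116.5177677199594))
[-36.2, 22.1, 27.7] -1.105
```

```bash
python3 - <<'E'
from look import *
q=lambda a,l=-11,g=3:contact(a,-1,10,l,0,0,g)[:2]
k=q(-12);print(((k[0]-c)@B*1000),k)
rows([(k[0]+[0,0,.06],k[1]),k])
E
```

```text
[ -6.05093888 -19.6299142   -9.64765757] (array([ 0.55425793, -0.02500131,  0.04778236]), np.float64(89.98497137718368))
[-39.5, 15.6, 35.0] -0.642
[-39.5, 15.5, 95.0] -0.642
```

Call:
{"api": "play_rows", "payload": {
  "targets": [255,-13,5,0,-0.14,255,-26,10,0,-0.28,255,-39.5,15.5,0,-0.42,255,-39.5,15.5,15,-0.56,255,-39.5,15.5,30,-0.64,255,-39.5,15.5,35,-0.64,255,-39.5,15.5,35,-0.64]
}}

```text
t: 14.05
tool_pos: [0.5534, -0.0246, 0.1065]
tcp_rot: [-3.14, -0.0, 1.569]
wrist_force: [-0.5, -0.4, 0.1]
opening: 0.005
grasp_force: 0.0
```

```bash
python3 - <<'E'
from look import *
look();barangle(0)
q=lambda a,l=-11,g=3:contact(a,-1,10,l,0,0,g)[:2]
rows([q(-12)]);print([contact(a,-1,10,-11)[1:4] for a in (-12,90)])
rel(q(-12),[q(a,-11,0) for a in range(-12,103,8)])
E
```

```text
tcp panel [ 26.9 -19.4  39. ] yaw 89.9 F panel [-0.3 -0.5  0.3]
n 1123 best 0 rect ((-0.14094161987304688, -0.05707979202270508), (14.36342716217041, 44.29825210571289), 89.48793029785156) pca -179.5037053780371 mean [2.02214351 0.61377437]
[-0.4, 0.3, 59.7] -0.001
[(np.float64(89.98497137718368), np.float64(18.172969274571972), np.float64(15.251564386121421)), (np.float64(-9.891367623616361), np.float64(8.385251022079744), np.float64(49.0))]
[3.0, -0.0, 0.4] -0.0
[4.3, -1.3, 2.1] 0.115
[5.0, -3.0, 3.3] 0.23
[5.3, -5.3, 4.3] 0.345
[6.1, -7.6, 5.3] 0.462
[7.4, -9.9, 6.5] 0.583
[9.4, -12.0, 7.6] 0.709
[11.9, -13.8, 8.6] 0.842
[15.0, -15.2, 9.4] 0.981
[18.4, -16.1, 10.0] 1.129
[22.1, -16.5, 10.3] 1.285
[25.9, -16.1, 10.3] 1.448
[29.8, -15.1, 10.0] 1.616
[33.4, -13.5, 9.3] 1.786
[36.7, -11.3, 8.2] 1.955
```

The bar rectangle fits cleanly (44 x 14 mm, centred), giving φ = 0.5°. Now I descend to the right of the tail and push it round.

Call:
{"api": "play_rows", "payload": {
  "targets": [255,-0.4,0.3,30,0,255,-0.4,0.3,50,0,255,-0.4,0.3,59.5,0,255,-0.4,0.3,59.5,0,255,-0.4,0.3,59.5,0]
}}

```text
t: 14.6
tool_pos: [0.5551, -0.0249, 0.0491]
tcp_rot: [3.14, 0.0, 1.571]
wrist_force: [0.9, 0.0, 1.1]
opening: 0.002
grasp_force: 0.0
```

Call:
{"api": "play_rows", "payload": {
  "targets": [255,3,0,0.4,0,255,4.3,-1.3,2.1,0.11,255,5,-3,3.3,0.23,255,5.3,-5.3,4.3,0.34,255,6.1,-7.6,5.3,0.46,255,7.4,-9.9,6.5,0.58,255,9.4,-12,7.6,0.71,255,11.9,-13.8,8.6,0.84,255,15,-15.2,9.4,0.98,255,15,-15.2,9.4,0.98]
}}

```text
t: 15.6
tool_pos: [0.5389, -0.0126, 0.0405]
tcp_rot: [3.136, 0.003, 0.589]
wrist_force: [-3.4, -5.8, 3.3]
opening: 0.008
grasp_force: 3.4
```

```bash
python3 - <<'E'
from look import *
look();barangle(45)
q=lambda a,l=-11,g=0:contact(a,-1,10,l,0,0,g)[:2]
rows([q(52)])
rel(q(52),[q(a) for a in range(56,101,4)])
E
```

```text
tcp panel [-24.4 -10.   -5.7] yaw 33.7 F panel [-0.  -6.3  4.1]
n 2027 best 40 rect ((-0.6883811950683594, -1.0627613067626953), (17.968374252319336, 44.03656005859375), 49.58161163330078) pca -140.15831953152792 mean [ 2.1490779  -0.45210331]
[1.5, -2.1, 2.1] 0.002
[0.5, -1.7, 0.3] 0.073
[1.2, -3.4, 0.6] 0.148
[2.0, -5.0, 0.8] 0.225
[3.0, -6.6, 0.9] 0.304
[4.1, -8.2, 0.9] 0.384
[5.4, -9.6, 0.9] 0.466
[6.8, -11.0, 0.8] 0.55
[8.3, -12.2, 0.6] 0.634
[10.0, -13.3, 0.3] 0.719
[11.7, -14.3, -0.1] 0.804
[13.5, -15.2, -0.6] 0.889
[15.4, -15.8, -1.2] 0.974
```

Call:
{"api": "play_rows", "payload": {
  "targets": [255,0.5,-1.7,-1,0.07,255,1.2,-3.4,-1,0.15,255,2,-5,-0.8,0.22,255,3,-6.6,-0.7,0.3,255,4.1,-8.2,-0.7,0.38,255,5.4,-9.6,-0.7,0.47,255,6.8,-11,-0.8,0.55,255,8.3,-12.2,-1,0.63,255,8.3,-12.2,-1,0.63]
}}

```text
t: 16.55
tool_pos: [0.5371, 0.0039, 0.0402]
tcp_rot: [3.139, 0.004, -0.04]
wrist_force: [-6.6, -3.1, 1.9]
opening: 0.007
grasp_force: 2.9
```

```bash
python3 - <<'E'
from look import *
look();barangle(75)
q=lambda a,l=-11,g=0:contact(a,-1,10,l,0,0,g)[:2]
rows([q(84)])
rel(q(84),[q(a) for a in range(86,105,2)])
E
```

```text
tcp panel [-28.3   5.9  -3.3] yaw -2.3 F panel [-3.8 -4.2  5. ]
n 1934 best 80 rect ((-1.3255882263183594, -0.5280189514160156), (18.419544219970703, 43.71219253540039), 10.336669921875) pca -102.67358136876422 mean [1.6014283  0.22721889]
[2.0, -0.9, 2.4] 0.006
[0.3, -0.9, -0.1] 0.042
[0.7, -1.9, -0.3] 0.085
[1.1, -2.8, -0.5] 0.128
[1.5, -3.7, -0.7] 0.17
[1.9, -4.6, -0.9] 0.213
[2.4, -5.4, -1.2] 0.255
[3.0, -6.3, -1.5] 0.298
[3.5, -7.1, -1.8] 0.34
[4.1, -7.9, -2.1] 0.382
[4.8, -8.6, -2.5] 0.423
```

Call:
{"api": "play_rows", "payload": {
  "targets": [255,0.7,-1.9,-0.3,0.08,255,1.5,-3.7,-0.7,0.17,255,2.4,-5.4,-1.2,0.25,255,2.4,-5.4,-1.2,0.25]
}}

```text
t: 17.0
tool_pos: [0.5401, 0.01, 0.0414]
tcp_rot: [3.14, 0.003, -0.29]
wrist_force: [-5.2, -0.5, 2.1]
opening: 0.004
grasp_force: 2.3
```

```bash
python3 - <<'E'
from look import *
look();barangle(85)
E
```

```text
tcp panel [-26.   12.4  -3.4] yaw -16.6 F panel [-3.  -1.3  4.6]
n 1932 best 96 rect ((-1.632728099822998, 0.027936935424804688), (43.78003692626953, 18.9119930267334), 84.37722778320312) pca -87.23371215156631 mean [1.64534793 0.65092157]
```

Call:
{"api": "play_rows", "payload": {
  "targets": [255,-4,0,0,0,255,-4,0,-10,0,255,-4,0,-50,0,255,-4,0,-80,0,255,-4,0,-80,0]
}}

```text
t: 17.55
tool_pos: [0.5421, 0.0112, 0.1279]
tcp_rot: [-3.138, -0.013, -0.288]
wrist_force: [0.8, -0.6, 0.7]
opening: 0.002
grasp_force: 0.0
```

```bash
python3 - <<'E'
from look import *
look();barangle(90)
E
```

```text
tcp panel [25.  13.9 66.5] yaw -16.5 F panel [ 1.1 -0.4  0.1]
n 856 best 96 rect ((-0.06684684753417969, -0.3976726531982422), (43.916419982910156, 15.583239555358887), 83.24164581298828) pca -84.20761660210844 mean [ 1.83630346 -0.39795353]
```

φ ≈ 96° against the tab at 90°, so it has overshot slightly (about 3.7 mm of the 5 mm allowed). I nudge it back from below, at the pointer end.

```bash
sed -i 's/press=0,gap=0):/press=0,gap=0,dr=1):/; s/t=end\*np.array(\[-np.sin(ph),-np.cos(ph),0\])$/t=dr*end*np.array([-np.sin(ph),-np.cos(ph),0])/' plan.py
python3 - <<'E'
from look import *
q=lambda a,g=0:contact(a,1,11,-9,0,0,g,-1)
k=q(96,4);print(((k[0]-c)@B*1000),k)
rows([(k[0]+[0,0,.06],k[1]),k[:2]])
rel(k[:2],[q(a,g)[:2] for a,g in((96,2),(96,0),(94,0),(92,0),(90,0))])
E
```

```text
[-30.53920963  -7.8507908   -4.37496083] (array([ 0.53354166, -0.0094321 ,  0.03805301]), np.float64(-17.203528243458955), np.float64(6.041932867886402), np.float64(30.210920783211204), array([-23.9355501 ,  -7.87712438,  -9.        ]))
[-0.9, 21.9, 26.8] 0.012
[-1.4, 22.0, 86.8] 0.012
[1.6, -0.0, -1.1] -0.0
[3.3, 0.0, -2.3] -0.0
[3.6, 0.9, -2.4] -0.042
[4.0, 1.8, -2.6] -0.085
[4.4, 2.6, -2.8] -0.128
```

Call:
{"api": "play_rows", "payload": {
  "targets": [255,-1.2,11,0,0,255,-1.4,22,10,0,255,-1.4,22,50,0,255,-1.4,22,75,0,255,-1.4,22,85,0,255,-1.4,22,85,0,255,-1.4,22,85,0]
}}

```text
t: 18.3
tool_pos: [0.5293, -0.0098, 0.0344]
tcp_rot: [3.141, 0.002, -0.289]
wrist_force: [0.8, 0.1, 0.5]
opening: 0.003
grasp_force: 0.4
```

```bash
python3 - <<'E'
from look import *
look();barangle(95)
q=lambda a,g=0:contact(a,1,11,-9,0,0,g,-1)
rows([q(a,g)[:2] for a,g in((96,2),(94,0),(92,0),(90,0))])
E
```

```text
tcp panel [-36.   -8.9  -5. ] yaw -16.5 F panel [ 0.9  0.3 -0.1]
n 2232 best 96 rect ((-5.213024616241455, 0.02390289306640625), (44.52487564086914, 26.18810272216797), 83.46511840820312) pca -75.36198981760235 mean [ 0.39159908 -1.46797202]
[5.7, -1.6, -4.5] 0.012
[7.7, -0.7, -5.8] -0.031
[8.0, 0.2, -5.9] -0.073
[8.4, 1.1, -6.1] -0.116
```

Call:
{"api": "play_rows", "payload": {
  "targets": [255,3,-0.8,-2.3,0,255,5.5,-1.2,-4.3,0,255,6.5,-1,-5,0,255,6.5,-1,-5,0]
}}

```text
t: 18.75
tool_pos: [0.5347, -0.0099, 0.0396]
tcp_rot: [3.141, 0.005, -0.288]
wrist_force: [-5.4, 1.0, -0.7]
opening: 0.006
grasp_force: 2.7
```

```bash
python3 - <<'E'
from look import *
look();barangle(95)
E
```

```text
tcp panel [-28.7  -8.2  -3.8] yaw -16.5 F panel [-4.9  0.1  2.6]
n 1946 best 97 rect ((-1.7316474914550781, -0.8194503784179688), (45.3319091796875, 18.677566528320312), 83.71023559570312) pca -80.07197594240658 mean [ 1.43773166 -1.46143544]
```

Call:
{"api": "play_rows", "payload": {
  "targets": [255,0.8,0.1,-0.5,0,255,1.6,0.3,-1,0,255,1.6,0.3,-1,0]
}}

```text
t: 19.1
tool_pos: [0.5347, -0.01, 0.0397]
tcp_rot: [3.141, 0.008, -0.288]
wrist_force: [-6.9, 0.9, -2.3]
opening: 0.009
grasp_force: 3.6
```

```bash
python3 - <<'E'
from look import *
look();barangle(95)
E
```

```text
tcp panel [-28.6  -8.2  -3.7] yaw -16.5 F panel [-7.  -0.3  2.1]
n 1940 best 97 rect ((-1.4367852210998535, -1.011667251586914), (45.38691711425781, 18.07923698425293), 83.1983413696289) pca -80.23425441289092 mean [ 1.53223187 -1.43552075]
```

Call:
{"api": "play_rows", "payload": {
  "targets": [255,0.8,0.1,-0.5,0,255,1.4,0.3,-0.9,0,255,1.4,0.3,-0.9,0]
}}

```text
t: 19.45
tool_pos: [0.5347, -0.0101, 0.0398]
tcp_rot: [3.141, 0.012, -0.288]
wrist_force: [-7.8, 3.4, -3.4]
opening: 0.002
grasp_force: 4.5
```

```bash
python3 - <<'E'
from look import *
look();barangle(95)
E
```

```text
tcp panel [-28.5  -8.3  -3.7] yaw -16.5 F panel [-8.7  2.   2. ]
n 1929 best 97 rect ((-1.4250826835632324, -0.9986515045166016), (45.50099182128906, 18.743213653564453), 83.23253631591797) pca -80.90441046565184 mean [ 1.54154979 -1.49687529]
```

The push passes too close to the axis. I move farther out along the bar and angle the finger so its outer corner leads.

Call:
{"api": "play_rows", "payload": {
  "targets": [255,-3,0,2,0,255,-6,3,4,-0.1,255,-6,5,4,-0.2,255,-6,5,4,-0.2,255,-5,5,3.3,-0.2,255,-4,5,2.6,-0.2,255,-4,5,2.6,-0.2]
}}

```text
t: 20.2
tool_pos: [0.5338, -0.0154, 0.0397]
tcp_rot: [3.141, 0.001, -0.089]
wrist_force: [-2.8, 0.5, -0.9]
opening: 0.006
grasp_force: 1.5
```

```bash
python3 - <<'E'
from look import *
look();barangle(95)
E
```

```text
tcp panel [-28.6 -13.7  -3.8] yaw -5.1 F panel [-2.9  0.   0.9]
n 1994 best 93 rect ((-2.2710113525390625, -1.7322521209716797), (46.770965576171875, 20.171201705932617), 87.44700622558594) pca -82.82145476905193 mean [ 1.25303555 -1.5093561 ]
```

Call:
{"api": "play_rows", "payload": {
  "targets": [255,0.6,0,-0.4,0,255,1.2,0,-0.8,0,255,1.2,0,-0.8,0]
}}

```text
t: 20.55
tool_pos: [0.535, -0.0159, 0.0405]
tcp_rot: [3.141, 0.001, -0.088]
wrist_force: [-3.6, -0.7, -1.2]
opening: 0.005
grasp_force: 1.9
```

```bash
python3 - <<'E'
from look import *
look();barangle(95)
E
```

```text
tcp panel [-27.  -14.   -3.8] yaw -5.1 F panel [-3.5 -1.3  1. ]
n 1942 best 89 rect ((-1.9918270111083984, -1.9642581939697266), (19.466876983642578, 46.91403579711914), 2.1830551624298096) pca -87.99123559335928 mean [ 1.56903445 -1.63371102]
```

Call:
{"api": "play_rows", "payload": {
  "targets": [255,-4,0,2.5,0,255,-4,0,-5,0,255,-4,0,-50,0,255,-4,0,-100,0,255,-34,0,-130,0,255,-34,0,-130,0,255,-34,0,-130,0]
}}

```text
t: 21.3
tool_pos: [0.5027, -0.0124, 0.1728]
tcp_rot: [-3.141, -0.006, -0.088]
wrist_force: [0.4, -0.4, 0.0]
opening: 0.003
grasp_force: 0.0
```

```bash
python3 - <<'E'
from look import *
look();barangle(90)
w=robot.capture("wrist")
v,u=[a.ravel() for a in np.mgrid[0:384,0:512]];L=(world(w,u,v)-c)@B*1000;r=np.hypot(L[:,0],L[:,1])
t=(L[:,2]>10.5)&(L[:,2]<15)&(r>38)&(r<54)&(L[:,1]<-30);print("tab",t.sum(),L[t].mean(0))
k=(r<34)&(L[:,2]<-8)&(L[:,2]>-24);print("skirt",np.median(L[k,2]))
save(w,"w7.png",1.5)
E
```

```text
tcp panel [ 22.3 -16.1 123.1] yaw -5.0 F panel [ 0.4 -0.4 -0.2]
n 736 best 87 rect ((0.2553114891052246, -0.3856983184814453), (14.986771583557129, 43.71696090698242), 2.7290427684783936) pca -92.84615125065983 mean [ 1.37663272 -0.62756816]
tab 169 [  0.54128425 -47.38079705  12.74726115]
skirt -14.877849142432403
```

View pics/w7.png

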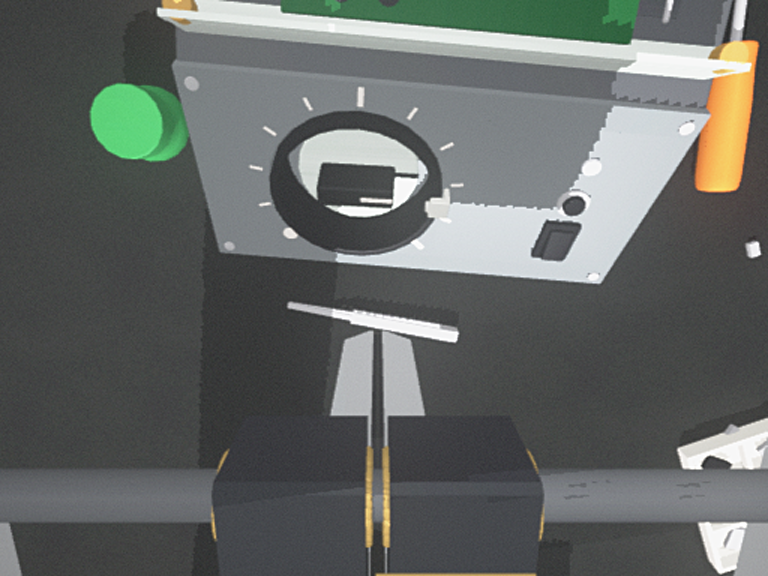

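The pointer at about (277,117) points at the tab at (291,137), which is offset only because it stands higher. The depth fit gives about 87° against the tab's 89–90° (under 2 mm off). The skirt is sprung out, everything else is undisturbed and the arm is clear.

```bash
python3 -c "
from station import robot
print(robot.finish_job())"
```

```text
the job is handed in; nothing more can be done
None
```

The dial is out of OFF and points at the set-point tab, within about 2 mm by my last depth measurement. It has sprung back out, the tab and loose items look undisturbed, and the job is handed in at about 21 s (no verdict was shown). The moves kept the tool vertical, so I pushed the bar round with shut fingers instead of pinching it.

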